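# Move the floppy-armed bench lamp, balanced upright, and lean it over the block

## Robot

A 6-joint arm with a two-finger parallel gripper is mounted at the origin on the work surface. World frame = base frame: x ahead of the robot, y to its left, z up, the work surface at z = 0. Lengths are in m, angles in rad, forces in N, time in s.
With the tool pointing down it reaches from about 0.375 to 0.975 m from the base axis. Payload 3.8 kg.
Tool frame: the origin (TCP) lies at the very end of the fingers, on their centre line; the grasp point (between the pads) lies 19 mm behind it; z points along the fingers, y is the line along which they close (so a half turn about z gives the same grasp; the last joint's range is limited). The gripper opens to 85 mm and grips with 20 to 120 N. Pads are 22 mm wide; open, the fingers measure 114 mm over their backs; the gripper's body (76 mm by 85 mm) begins 54 mm behind the grasp point. The pads swing forward as they close: fully open they stand 13 mm farther back than shut.
Start: joints at [-1.351, 0.264, 1.604, -0, 1.274, -0.037], TCP at [0.171, -0.653, 0.231] pointing down, gripper open.
Joint ranges: [-2.63, 2.63], [-0.94, 2.18], [0.31, 2.57], [-1.31, 4.45], [0, 2.66], [-2.55, 2.55]. Speed limits (rad/s): [2.57, 2.57, 3.14, 3.14, 3.14, 3.14].

## Interface

Orientations are given as a 3x3 rotation matrix whose columns are the frame's x, y, z axes.
In Python, from station import bot gives the robot as it stands. The module is installed in compiled form; this text tells all that it offers.
- The arm moves only by the tool arm_command, never from a script. Its argument "steps" is one flat list of numbers, 7 for each row, row after row: the shift along the tool's x, y, z in m, then the turn, a rotation vector about the tool's x, y, z in degrees, then the finger opening in m, from 0 to 0.0854. In form: [x, y, z, wx, wy, wz, fingers, x, y, z, wx, wy, wz, fingers, ...]. A call has 1 to 5 rows; each row shifts and turns the commanded pose from where the row before left it, along the tool's axes as they then stand; what a row does not reach is not made up. A row lasts 1/8 s, in which the tool goes at most 62.5 mm and 10.7 degrees, less where a joint would pass 70% of its speed; a pose out of reach is approached as far as the arm can. A call is refused whole if a number of a shift passes 0.0625 or a number of a turn 10.7, either way. A call with a gripper value outside its range is refused whole. The fingers move at their own pace and stop on an object; "grip_force" is the grip in N (left out, the last holds). Time passes only in rows, so rows that do not move let the fingers close. It gives the time, the measured TCP pose, the force, the opening and the grip force at its end, in the units of the state.
- bot.sense(): the state, without advancing time (a new reading comes with each control period).
- bot.camera(name): name is "scene" or "top" or "wrist"; returns a dict with "image" (480x640x3 uint8, blue, green, red), "fx", "fy", "cx", "cy" (pixels), "k1" (the pictures are not rectified: a ray, as slopes to the right and down, at radius r is drawn at 1 + k1 r^2 times it, then the intrinsics apply), "R" (3x3) and "t" (3): a world point X has camera coordinates R X + t. Camera axes: x right, y down, z forward; pixel columns grow to the right and rows downward; lengths in m; the calibration is good to about 2 mm. A picture is of the moment at which its call begins. There is no depth.
- bot.job_done(): hands the job in; it is judged then, once.
The state is a dict: "time_s": time; "joints": joint angles; "joint_vel": joint speeds; "tau": joint torques, N m; "tool_pos": TCP position; "eef_rot": TCP orientation; "ft_force": force on the tool from outside, world axes, zero at the start; "moment": the same for the moment, N m; "grip_width": finger opening in m; "grip_force": force on a finger pad.
Only numpy, scipy, OpenCV 4.12 (cv2) and the standard library are available. Lean on these libraries where they do the work, as an engineer would, in place of code of your own. Each camera call takes 0.05 s, during which the arm holds its last target. There are 200 camera calls.

## Task

The bench lamp's loose stem has flopped over to the left. Pick the lamp up by its black grip fin without touching the stem, tilt the base so that the stem swings up, and balance the stem upright for 4 s before carrying it, still balanced upright, to above the middle of the cork mat, where you keep it balanced for another 3 s. Then let the stem down gently onto its right-hand stop, towards the steel block, set the lamp down gently, level, in the middle of the mat and lined up with it, stem on the block's side, and let go; leave the jar, mallet and ring mandrel alone.

Things in the scene. Friction and masses are not known exactly. Their poses are not given: they have to be found in the camera images.
- lamp: Bench lamp, loose; base 0.52 kg, whole lamp 0.89 kg, nominal. Origin: underside of the base, below the grip fin; +x along it towards the stem, +y left. Steel plate x -160 to 140, 110 wide, 14 mm high; black ballast box 70 x 90 mm, top at z = 54, centred at x = -115; two aluminium yoke plates at x = 78 and 142 (8 x 22 mm, top at z = 150) carry the stem's pivot. Stands flat.
- lamp_grip (a point): Point in the black rubber grip fin, at x = y = 0, z = 65 mm of the lamp base; axes as the base. The fin is 60 mm long in x, 24 mm thick in y, its top at z = 88 mm. The whole lamp balances within 15 mm of it in x, so grip here, from above, fingers closing along the base's y.
- lamp_stem (a joint): Angle of the stem relative to the base (rad), about the base's +x: 0 = in line with the base's z, positive = top leans to the base's right (-y). Stops at -0.35 and 0.35; starts at rest on the left stop (-0.35). The stem turns freely: 130 g shade 220 mm above the pivot, 210 g steel counterweight (36 mm across) 90 mm below it, 30 g rod (12 mm thick, 300 mm long).
- lamp_pivot (a point): Pivot of the stem, at x = 110, y = 0, z = 140 mm of the base; axes as the base. With a = tilt of stem, p = tilt of base from vertical, both positive to the right: J a'' = T a - k (a - p) - c (a' - p'), J = 0.0084 kg m2, T = 0.115 N m/rad (top-heavy; both scale with the hidden mass, +-12 %), spring k = 0.058 N m/rad, c = 0.010 N m s/rad, no dry friction.
- lamp_head (a point): Middle of the black bell-shaped shade (76 mm across its lower rim, 50 mm high), 220 mm from the pivot along the stem; z axis up along the stem, x along the pivot axis: its tilt is the stem's. The spring is too weak to hold the stem up: it falls (time constant 0.5 s) unless the base is tilted against it. From the left stop it rises once the base tilts about 0.18 rad right.
- mat: Cork mat fixed on the bench, 320 (x) x 150 (y) x 4 mm; origin at the centre of its underside, +x along its length (away from the robot), +y left. The lamp's origin goes over its origin, same heading; the lamp's underside then is at 4 mm.
- block: Steel bench block fixed on the bench, 60 x 60 x 35 mm high, origin at the centre of its underside; to the right of the mat, 110 mm forward and 135 mm right of the mat's origin.
- jar: Amber glass jar with steel lid, 60 mm across, 75 mm high, loose bystander at the far side; origin at the centre of its underside.
- mallet: Small hammer lying at the far side, bystander; origin in the middle of its underside.
- mandrel: Upright steel ring mandrel on a round foot 60 mm across, 140 mm high, bystander at the far side; origin at the centre of its underside.

How it is judged:
On the way, in this order (a step that is already met when the one before it is completed fails the run):
1. the lamp is lifted clear and its stem kept balanced upright for 4 s (within 0.12 rad) (height (world z) of lamp above 0.03 m and angle between lamp_head's own z axis and vertical below 0.12 rad), for 4 s.
2. above the middle of the mat (within 40 mm) the stem is still kept balanced upright, for 3 s (all of step 1 and horizontal distance between lamp and mat below 0.04 m), for 3 s.
At the end, for the whole second after the job is handed in: The lamp stands level and released on the mat, within 30 mm of its middle and 0.15 rad of its direction, at rest, with its stem on the right-hand stop (joint above 0.3 rad), leaning to the block's side (horizontal distance between lamp and mat below 0.03 m and height (world z) of lamp below 0.012 m and angle between lamp's own z axis and vertical below 0.05 rad and angle between the x axis of lamp and the x axis of mat, either way round below 0.15 rad and value of joint lamp_stem above 0.3 rad and y of lamp_head in the frame of mat below -0.03 m and linear speed of lamp below 0.02 m/s and velocity of joint lamp_stem between -0.1 and 0.1 rad/s); the robot touches nothing.
It fails at once if the stem slams onto a stop (faster than 0.6 rad/s) ((value of joint lamp_stem above 0.33 rad and velocity of joint lamp_stem above 0.6 rad/s) or (value of joint lamp_stem below -0.33 rad and velocity of joint lamp_stem below -0.6 rad/s)).
It fails at once if the stem or shade is touched or knocks against something (contact force between lamp_stem and anything else above 1 N).
It fails at once if the lamp is carried between its start and the mat with the stem not upright (more than 0.22 rad) (distance of lamp from where it was at the start of the episode above 0.13 m and horizontal distance between lamp and mat above 0.06 m and angle between lamp_head's own z axis and vertical above 0.22 rad).
It fails at once if the lamp is dropped or flung (faster than 0.4 m/s) or its base tipped over (0.7 rad) (linear speed of lamp above 0.4 m/s or angle between lamp's own z axis and vertical above 0.7 rad).
It fails at once if a bystander is disturbed (distance of any of jar, mallet, mandrel from where it was at the start of the episode above 0.02 m).
It also fails if it takes over 72 s, if anything falls off the work surface, if the arm or the gripper's body presses on something with over 40 N, if the wrist force passes 120 N, or if a joint passes its speed limit or range.

## Working session

There is one attempt and no reset: what is moved stays moved. The work goes in short steps, Python scripts to look and compute and a tool call to move; the robot and the scene stay as the last step left them, time stands still between calls to the robot, and variables do not carry over. Pictures are saved under pics/ and viewed, at most 10 in all, crops included, and the job is handed in when it is done.

Besides the shell and the picture viewer there is one more tool, called after "Emit:" as name(argument=value, ...) on one line, values as JSON. arm_command: Moves the arm, as the interface text tells. Its arguments: {"type":"object","properties":{"steps":{"type":"array"},"grip_force":{"type":"number"}},"required":["steps"]}

```bash
mkdir -p pics
python3 - <<'E'
from station import bot
import cv2,numpy as np
s=bot.sense();print({k:np.round(v,3).tolist() for k,v in s.items()})
for n in("scene","top","wrist"):
    c=bot.camera(n);cv2.imwrite(f"pics/{n}0.png",c["image"]);print(n,[round(c[k],3) for k in("fx","fy","cx","cy","k1")],np.round(c["R"],4).tolist(),np.round(c["t"],4).tolist(), np.round(-np.array(c["R"]).T@c["t"],3))
E
```

```text
{'time_s': 0.0, 'joints': [-1.351, 0.265, 1.605, -0.0, 1.274, -0.037], 'joint_vel': [-0.002, 0.001, -0.001, -0.001, -0.001, -0.001], 'tau': [0.0, -51.511, -36.732, -0.0, 0.013, -0.0], 'tool_pos': [0.171, -0.652, 0.23], 'eef_rot': [[0.967, 0.254, -0.0], [0.254, -0.967, 0.002], [0.0, -0.002, -1.0]], 'ft_force': [0.544, -0.471, 0.047], 'moment': [-0.006, 0.026, 0.037], 'grip_force': 0.0, 'grip_width': 0.085}
scene [452.727, 452.727, 322.982, 241.935, -0.044] [[0.864, 0.5034, -0.012], [0.4293, -0.7489, -0.5048], [-0.2631, 0.431, -0.8631]] [-0.5598, -0.1423, 1.3232] [ 0.893 -0.395  1.064]
top [535.006, 535.006, 313.561, 241.13, -0.114] [[0.0071, -0.9999, 0.015], [-0.9947, -0.0086, -0.1021], [0.1022, -0.0142, -0.9947]] [-0.0009, 0.6679, 1.3385] [0.528 0.024 1.4  ]
wrist [395.726, 395.726, 318.206, 246.131, -0.068] [[0.2533, -0.9674, -0.0032], [-0.9339, -0.2454, 0.2602], [-0.2525, -0.0629, -0.9656]] [-0.6722, -0.0328, 0.3798] [ 0.236 -0.634  0.373]
```

View pics/scene0.png

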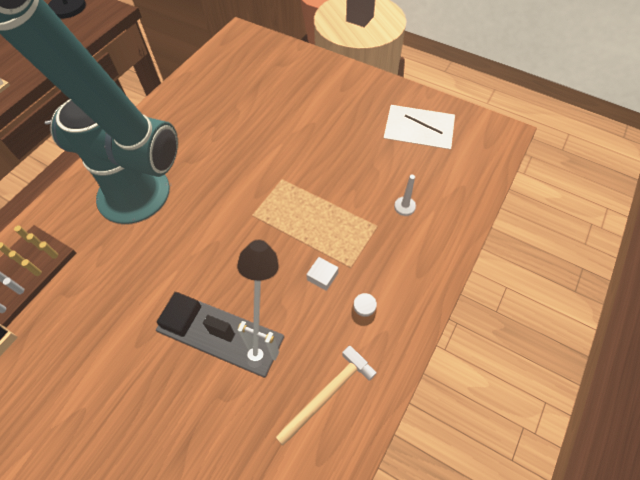

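View pics/top0.png

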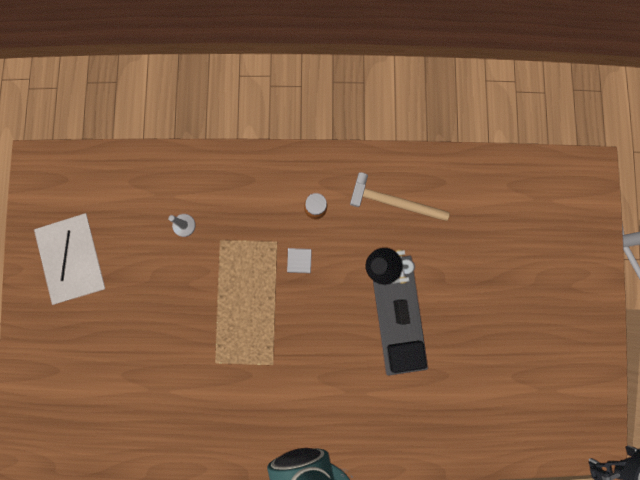

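```bash
cat > h.py <<'E'
import cv2,numpy as np
def K(c): return np.array([[c["fx"],0,c["cx"]],[0,c["fy"],c["cy"]],[0,0,1.]]),np.array([c["k1"],0,0,0.])
def ray(c,uv):
    k,d=K(c);p=cv2.undistortPoints(np.float64(uv).reshape(-1,1,2),k,d)[:,0]
    R=np.array(c["R"]);D=np.c_[p,np.ones(len(p))]@R
    return -R.T@np.array(c["t"]),D
def plane(c,uv,z):
    o,D=ray(c,uv);return o+D*((z-o[2])/D[:,2])[:,None]
def proj(c,X):
    k,d=K(c);return cv2.projectPoints(np.float64(X).reshape(-1,1,3),cv2.Rodrigues(np.array(c["R"]))[0],np.float64(c["t"]),k,d)[0][:,0]
def tri(c1,u1,c2,u2):
    a,D=ray(c1,[u1]);b,E=ray(c2,[u2]);M=np.c_[D[0],-E[0]]
    s=np.linalg.lstsq(M,b-a,rcond=None)[0];p=a+s[0]*D[0];q=b+s[1]*E[0]
    return (p+q)/2,np.linalg.norm(p-q)
E
python3 - <<'E'
from h import *
t=cv2.imread("pics/top0.png");s=cv2.imread("pics/scene0.png")
A=cv2.resize(t[235:385,355:445],None,fx=4,fy=4,interpolation=cv2.INTER_NEAREST)
B=cv2.resize(s[230:380,150:290],None,fx=3,fy=3,interpolation=cv2.INTER_NEAREST)
A=np.clip(A.astype(float)*2,0,255);B=np.clip(B.astype(float)*2,0,255)
o=np.zeros((600,360+420,3));o[:,:360]=A;o[:450,360:780]=B;cv2.imwrite("pics/crop1.png",o)
E
```

```text
[ WARN:0@0.097] global loadsave.cpp:1063 imwrite_ Unsupported depth image for selected encoder is fallbacked to CV_8U.
```

View pics/crop1.png

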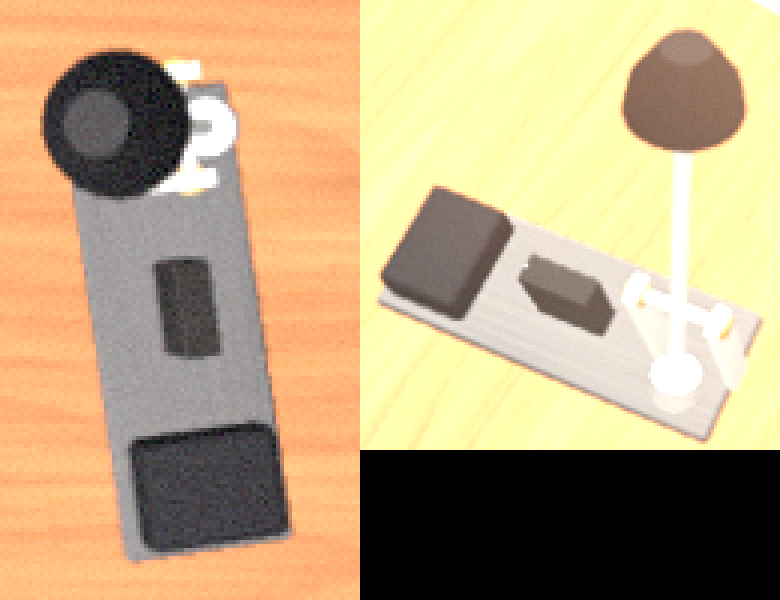

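```bash
cat > m.py <<'E'
from station import bot
from h import *
c=bot.camera("top");I=c["image"];s=bot.camera("scene")
h=cv2.cvtColor(I,cv2.COLOR_BGR2HSV)
m=((h[...,1]<90)).astype(np.uint8);m[:, :355]=0;m[:,450:]=0;m[:275]=0;m[390:]=0
cs=cv2.findContours(m,0,cv2.CHAIN_APPROX_NONE)[0];k=max(cs,key=cv2.contourArea)[:,0].astype(float)
P=plane(c,k,.014)
def line(p,ax): # fit p[ax]=a*p[1-ax]+b robustly
    l=cv2.fitLine(np.float32(p[:,:2]),cv2.DIST_HUBER,0,.001,.001).ravel();return l
u=k[:,0];v=k[:,1]
L=line(P[(u<386)&(v>290)&(v<365)&(u<np.interp(v,[275,375],[378,392]))],0)
sel=(v>295)&(v<360)&(u>np.interp(v,[275,375],[410,420]));R=line(P[sel],0)
B=line(P[(v>np.interp(u,[385,430],[370,363]))&(u>390)&(u<424)],0)
def ang(l): a=np.arctan2(l[1],l[0]);return (a+np.pi/2)%np.pi-np.pi/2
print("angles",ang(L),ang(R),ang(B)+(np.pi/2 if ang(B)<0 else -np.pi/2))
yaw=(ang(L)+ang(R))/2;X=np.array([np.cos(yaw),np.sin(yaw)]);Y=np.array([-X[1],X[0]])
print("width",(L[2:]-R[2:])@Y)
O=Y*((L[2:]+R[2:])@Y/2)+X*(B[2:]@X+.160);print("lamp",O,yaw)
# mat
mm=cv2.inRange(h,(10,60,130),(30,160,255));mm[:235]=0;mm[370:]=0;mm[:,:205]=0;mm[:,285:]=0
mm=cv2.morphologyEx(cv2.morphologyEx(mm,3,np.ones((7,7))),2,np.ones((9,9)))
k=max(cv2.findContours(mm,0,2)[0],key=cv2.contourArea)[:,0]
q=plane(c,k.astype(float),.004)[:,:2];r=cv2.minAreaRect(np.float32(q*1000));print("mat",r)
# block
mb=((h[...,1]<60)&(h[...,2]>110)).astype(np.uint8);mb[:240]=0;mb[280:]=0;mb[:,:280]=0;mb[:,320:]=0
k=max(cv2.findContours(mb,0,2)[0],key=cv2.contourArea)[:,0];print("block",cv2.minAreaRect(np.float32(plane(c,k.astype(float),.035)[:,:2]*1000)))
def W(p): p=np.atleast_2d(p);return np.c_[O+p[:,:1]*X+p[:,1:2]*Y,p[:,2]]
T=[[-30,12,88],[30,12,88],[30,-12,88],[-30,-12,88],[140,-55,14],[140,55,14],[-160,-55,14],[-160,55,14],[78,0,150],[142,0,150]]
a=proj(c,W(np.array(T)/1e3));b=proj(s,W(np.array(T)/1e3))
print("crop top",np.round((a-[355,235])*4).tolist());print("crop scene",np.round((b-[150,230])*3+[360,0]).tolist())
E
python3 m.py
```

```text
angles 0.14034879 0.13672423 0.14619458
width 0.10665032
lamp [ 0.49247247 -0.21565083] 0.13853651
mat ((511.8948669433594, 183.647216796875), (347.9542541503906, 207.95745849609375), 0.6488873362541199)
block ((619.0304565429688, 42.490501403808594), (61.43117904663086, 58.706443786621094), 0.4442140758037567)
crop top [[180.0, 355.0], [166.0, 257.0], [205.0, 252.0], [219.0, 349.0], [224.0, 75.0], [58.0, 97.0], [290.0, 535.0], [122.0, 559.0], [193.0, 174.0], [177.0, 66.0]]
crop scene [[530.0, 254.0], [599.0, 282.0], [584.0, 310.0], [515.0, 281.0], [703.0, 444.0], [763.0, 316.0], [372.0, 302.0], [443.0, 187.0], [634.0, 291.0], [716.0, 324.0]]
```

```bash
cat > gen.py <<'E'
import numpy as np
from scipy.spatial.transform import Rotation as Ro
def rows(p,R,targets,grip):
    """p,R start pose; targets list of (pos,rot); returns rounded flat rows and end pose"""
    out=[]
    for q,Q in targets:
        d=np.round(R.T@(np.array(q)-p),3);w=np.round(np.degrees(Ro.from_matrix(R.T@Q).as_rotvec()),1)
        out.append([float(x) for x in (*d,*w)]+[grip]);p=p+R@d;R=R@Ro.from_rotvec(np.radians(w)).as_matrix()
    return out,p,R
def show(o):
    for i in range(0,len(o),5): print([x+0. for r in o[i:i+5] for x in r])
def tool(yaw_lamp,tilt=0.):
    """tool rotation with tool x=-lamp x, y=lamp y, base tilted right by tilt"""
    Z=Ro.from_euler('z',yaw_lamp).as_matrix()@Ro.from_euler('x',tilt).as_matrix()
    return Z@np.diag([-1.,1,-1])
E
python3 - <<'E'
from h import *;from gen import *
from station import bot
c=bot.camera("top");s=bot.camera("scene");I=c["image"]
lab=cv2.cvtColor(cv2.GaussianBlur(I,(5,5),0),cv2.COLOR_BGR2LAB).astype(int)
print("mat/wood Lab",lab[300,245],lab[300,330],lab[300,200])
ref=np.median(lab[270:340,230:262].reshape(-1,3),0);wd=np.median(lab[270:340,170:205].reshape(-1,3),0)
m=(np.linalg.norm(lab-ref,axis=2)<np.linalg.norm(lab-wd,axis=2)).astype(np.uint8);m[:, :205]=0;m[:,285:]=0;m[:225]=0;m[380:]=0
m=cv2.morphologyEx(cv2.morphologyEx(m,2,np.ones((5,5))),3,np.ones((7,7)))
k=max(cv2.findContours(m,0,1)[0],key=cv2.contourArea)[:,0]
print("mat",cv2.boundingRect(k),cv2.minAreaRect(np.float32(plane(c,k.astype(float),.004)[:,:2]*1000)))
print("fin top back-left corner tri",tri(c,[355+180/4,235+356/4],s,[150+(532-360)/3,230+256/3]))
for y in(-.02,-.03,-.04):
    b=np.array([.619,.0425]);print(y,"mat from block",b-[[np.cos(y)*.11+np.sin(y)*.135, np.sin(y)*.11-np.cos(y)*.135]])
st=bot.sense();p=np.array(st["tool_pos"]);R=np.array(st["eef_rot"])
g=np.array([.490,-.216,.231]);y0=np.arctan2(R[1,0],R[0,0]);y1=.138+np.pi;n=18
T=[(p+(g-p)*min(1,(i+1)/10),Ro.from_euler('z',y0+(y1-y0)*(i+1)/n).as_matrix()@np.diag([1.,-1,-1])) for i in range(n)]
o,pe,Re=rows(p,R,T,.085);show(o);print(pe,Re)
E
```

```text
mat/wood Lab [149 136 153] [113 142 153] [112 143 153]
mat (215, 240, 62, 125) ((511.8013916015625, 179.4769287109375), (150.76956176757812, 321.22900390625), 89.20714569091797)
fin top back-left corner tri (array([ 0.46060098, -0.20817043,  0.08273685]), np.float64(0.0013350347093123605))
-0.02 mat from block [[0.51172182 0.17967285]]
-0.03 mat from block [[0.51309889 0.18073876]]
-0.04 mat from block [[0.51448655 0.18179084]]
[0.042, -0.034, 0.0, 0.0, 0.0, -9.6, 0.085, 0.047, -0.027, 0.0, 0.0, 0.0, -9.6, 0.085, 0.051, -0.018, 0.0, 0.0, 0.0, -9.7, 0.085, 0.053, -0.01, 0.0, 0.0, 0.0, -9.6, 0.085, 0.054, -0.001, 0.0, 0.0, 0.0, -9.6, 0.085]
[0.053, 0.009, 0.0, 0.0, 0.0, -9.6, 0.085, 0.052, 0.017, 0.0, 0.0, 0.0, -9.7, 0.085, 0.047, 0.026, 0.0, 0.0, 0.0, -9.6, 0.085, 0.043, 0.033, 0.0, 0.0, 0.0, -9.6, 0.085, 0.037, 0.04, 0.0, 0.0, 0.0, -9.6, 0.085]
[0.0, -0.001, 0.0, 0.0, 0.0, -9.6, 0.085, 0.0, 0.0, 0.0, 0.0, 0.0, -9.7, 0.085, 0.0, 0.0, 0.0, 0.0, 0.0, -9.6, 0.085, 0.0, 0.0, 0.0, 0.0, 0.0, -9.6, 0.085, 0.0, 0.0, 0.0, 0.0, 0.0, -9.6, 0.085]
[-0.001, 0.0, 0.0, 0.0, 0.0, -9.6, 0.085, 0.0, 0.0, 0.0, 0.0, 0.0, -9.7, 0.085, 0.0, 0.0, 0.0, 0.0, 0.0, -9.6, 0.085]
[ 0.49039792 -0.21630455  0.23115467] [[-9.90474241e-01 -1.37698091e-01 -1.15512003e-04]
 [-1.37698133e-01  9.90474112e-01  5.07410222e-04]
 [ 4.45422296e-05  5.18482542e-04 -9.99999865e-01]]
```

Emit:
arm_command(steps=[0.042,-0.034,0,0,0,-9.6,0.085,0.047,-0.027,0,0,0,-9.6,0.085,0.051,-0.018,0,0,0,-9.7,0.085,0.053,-0.01,0,0,0,-9.6,0.085,0.054,-0.001,0,0,0,-9.6,0.085])

```text
time_s: 0.98
tool_pos: [0.3313, -0.4329, 0.2315]
eef_rot: [[0.452, 0.892, 0.001], [0.892, -0.452, -0.0], [-0.0, 0.001, -1.0]]
ft_force: [0.8, 0.7, 0.3]
grip_width: 0.085
grip_force: 0.0
```

Emit:
arm_command(steps=[0.053,0.009,0,0,0,-9.6,0.085,0.052,0.017,0,0,0,-9.7,0.085,0.047,0.026,0,0,0,-9.6,0.085,0.043,0.033,0,0,0,-9.6,0.085,0.037,0.04,0,0,0,-9.6,0.085])

```text
time_s: 1.6
tool_pos: [0.4914, -0.2143, 0.2316]
eef_rot: [[-0.362, 0.932, 0.001], [0.932, 0.362, -0.0], [-0.001, 0.001, -1.0]]
ft_force: [0.6, -0.6, -0.4]
grip_width: 0.0851
grip_force: 0.0
```

Emit:
arm_command(steps=[0,-0.001,0,0,0,-9.6,0.085,0,0,0,0,0,-9.7,0.085,0,0,0,0,0,-9.6,0.085,0,0,0,0,0,-9.6,0.085,0,0,0,0,0,-9.6,0.085])

```text
time_s: 2.22
tool_pos: [0.4895, -0.2161, 0.2314]
eef_rot: [[-0.936, 0.353, 0.0], [0.353, 0.936, -0.0], [-0.0, -0.0, -1.0]]
ft_force: [-0.6, 1.4, -0.3]
grip_width: 0.0848
grip_force: 0.0
```

Emit:
arm_command(steps=[-0.001,0,0,0,0,-9.6,0.085,0,0,0,0,0,-9.7,0.085,0,0,0,0,0,-9.6,0.085,0,0,0,0,0,0,0.085])

```text
time_s: 2.72
tool_pos: [0.4904, -0.2165, 0.2314]
eef_rot: [[-0.991, -0.136, 0.0], [-0.136, 0.991, -0.0], [-0.0, -0.0, -1.0]]
ft_force: [-0.4, 0.1, 0.3]
grip_width: 0.085
grip_force: 0.0
```

Run:
```python
from station import bot
import cv2,numpy as np
a=bot.camera("scene")["image"];b=bot.camera("top")["image"]
cv2.imwrite("pics/b.png",np.hstack([cv2.resize(a[100:400,120:420],(400,400)),cv2.resize(b[170:470,250:550],(400,400))]))
```

```text
(no output)
```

View pics/b.png

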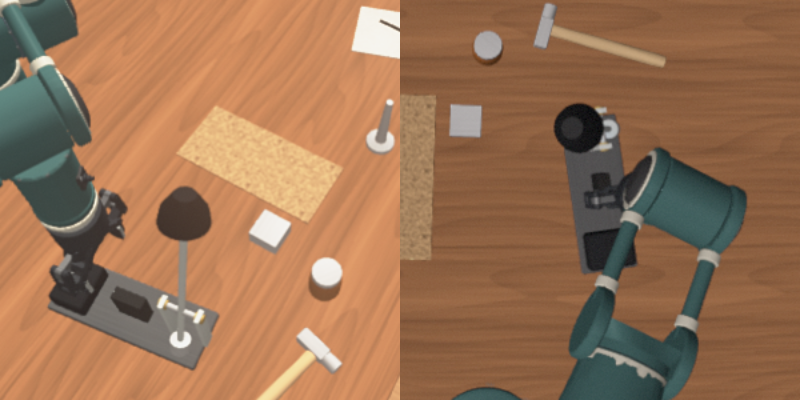

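Emit:
arm_command(steps=[0,0,0.055,0,0,0,0.085,0,0,0.055,0,0,0,0.085,0,0,0.045,0,0,0,0.085,0,0,0.02,0,0,0,0.085,0,0,0.01,0,0,0,0.085])

```text
time_s: 3.45
tool_pos: [0.4895, -0.216, 0.0447]
eef_rot: [[-0.991, -0.136, -0.002], [-0.136, 0.991, 0.001], [0.002, 0.001, -1.0]]
ft_force: [-0.2, 0.4, 0.5]
grip_width: 0.0848
grip_force: 0.0
```

Emit:
arm_command(steps=[0,0,0,0,0,0,0.01,0,0,0,0,0,0,0.01,0,0,0,0,0,0,0.01,0,0,0,0,0,0,0.01,0,0,0,0,0,0,0.01], grip_force=100)

```text
time_s: 4.08
tool_pos: [0.4914, -0.2164, 0.0478]
eef_rot: [[-0.991, -0.137, 0.002], [-0.137, 0.991, -0.0], [-0.002, -0.0, -1.0]]
ft_force: [-0.1, 2.9, 5.0]
grip_width: 0.023
grip_force: 100.0
```

Emit:
arm_command(steps=[0,0,0,0,0,0,0.01,0,0,0,0,0,0,0.01])

```text
time_s: 4.32
tool_pos: [0.4914, -0.2165, 0.0478]
eef_rot: [[-0.991, -0.137, 0.002], [-0.137, 0.991, -0.0], [-0.002, -0.0, -1.0]]
ft_force: [-0.4, 1.9, 6.0]
grip_width: 0.0233
grip_force: 100.0
```

Emit:
arm_command(steps=[0,0,-0.01,0,0,0,0.01,0,0,-0.02,0,0,0,0.01,0,0,-0.025,0,0,0,0.01,0,0,-0.02,0,0,0,0.01,0,0,-0.01,0,0,0,0.01])

```text
time_s: 4.95
tool_pos: [0.4897, -0.2164, 0.1313]
eef_rot: [[-0.99, -0.138, -0.001], [-0.138, 0.99, 0.0], [0.001, 0.0, -1.0]]
ft_force: [-0.7, 0.0, -8.5]
grip_width: 0.0231
grip_force: 98.6
```

Emit:
arm_command(steps=[0,0,0,0,0,0,0.01,0,0,0,0,0,0,0.01])

```text
time_s: 5.2
tool_pos: [0.4893, -0.216, 0.1298]
eef_rot: [[-0.99, -0.138, -0.002], [-0.138, 0.99, 0.001], [0.002, 0.001, -1.0]]
ft_force: [-0.4, -0.2, -8.2]
grip_width: 0.0228
grip_force: 98.6
```

```bash
cat > meas.py <<'E'
from station import bot
from h import *
OFF=np.array([-.110,0,-.0922])
def stem(s,a,l):
    R=np.array(s["eef_rot"]);P=np.array(s["tool_pos"])+R@OFF
    X=-R[:,0];X=np.array([X[0],X[1],0]);X/=np.linalg.norm(X);Y=np.cross([0,0,1],X)
    return P+l*(-np.sin(a)*Y+np.cos(a)*np.array([0,0,1]))
def mask(c,a0,s,r,th):
    g=c["image"].max(axis=2);u=proj(c,stem(s,a0,.205))[0]
    m=(g<th).astype(np.uint8);z=np.zeros_like(m);cv2.circle(z,tuple(int(v) for v in u),r,1,-1)
    return m*z,u
E
python3 - <<'E'
from meas import *
s=bot.sense();print({k:np.round(s[k],3).tolist() for k in("time_s","tool_pos","eef_rot","ft_force","moment","grip_width")})
c=bot.camera("top");d=bot.camera("scene")
a,b=c["image"].copy(),d["image"].copy()
np.save("top1.npy",a);np.save("scene1.npy",b)
for i,cam in((a,c),(b,d)):
    for t in(-.35,0,.35):
        for l in(0,.195,.245):
            u=proj(cam,stem(s,t,l))[0];i[int(round(u[1])),int(round(u[0]))]=(0,255,0)
            print(t,l,np.round(u,1))
A=cv2.resize(a[200:350,340:490],(400,400),interpolation=0);B=cv2.resize(b[180:330,170:320],(400,400),interpolation=0)
cv2.imwrite("pics/c.png",np.clip(np.hstack([A,B]).astype(int)*2,0,255).astype(np.uint8))
E
```

```text
{'time_s': 5.2, 'tool_pos': [0.489, -0.216, 0.13], 'eef_rot': [[-0.99, -0.138, -0.002], [-0.138, 0.99, 0.001], [0.002, 0.001, -1.0]], 'ft_force': [-0.422, -0.237, -8.235], 'moment': [-0.091, 0.202, -0.004], 'grip_width': 0.023}
-0.35 0 [407.2 264.4]
-0.35 0.195 [390.6 263.3]
-0.35 0.245 [385.3 263. ]
0 0 [407.2 264.4]
0 0.195 [427.  258.2]
0 0.245 [433.3 256.2]
0.35 0 [407.2 264.4]
0.35 0.195 [460. 254.]
0.35 0.245 [476.6 250.7]
-0.35 0 [248.4 319.8]
-0.35 0.195 [249.6 246.2]
-0.35 0.245 [250.  223.1]
0 0 [248.4 319.8]
0 0.195 [229.5 276.3]
0 0.245 [223.1 261.6]
0.35 0 [248.4 319.8]
0.35 0.195 [210.6 315.7]
0.35 0.245 [197.4 314.2]
```

View pics/c.png

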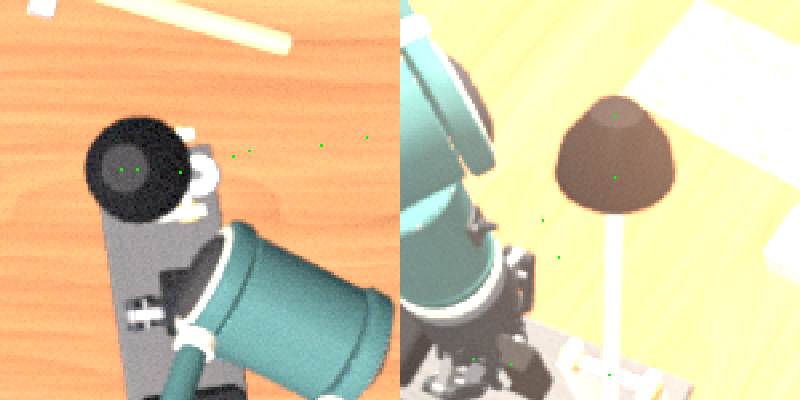

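```bash
cat > ctl.py <<'E'
import sys,json,os
from meas import *;from gen import *
from scipy.linalg import expm
from scipy.optimize import lsq_linear
T,J,k,c,g=.115,.0084,.058,.010,9.81;dt=.125
# per-row map: x=[a,v,p,pd,ay]
M=np.zeros((5,5));M[0,1]=1;M[1]=[(T-k)/J,-c/J,k/J,c/J,T/g/J];M[2,3]=1
E=expm(M*dt)
def measure(a0,n=3,save=True):
    ts=[];A=[]
    for i in range(n):
        s=bot.sense();cam=bot.camera("top");ts.append(s["time_s"])
        m,u=mask(cam,a0,s,34,75);nl,lb,st,ce=cv2.connectedComponentsWithStats(m)
        j=1+np.argmax(st[1:,4]);uv=ce[j]
        f=np.linspace(a0-.4,a0+.4,801);pr=proj(cam,np.array([stem(s,x,.195) for x in f]))
        dd=np.linalg.norm(pr-uv,axis=1);b=np.argmin(dd);A.append(f[b]+BIAS);a0=A[-1]
        if i==0: print("blob",uv.round(1),"area",st[j,4],"off",dd[b].round(1))
    return np.array(ts),np.array(A),s
BIAS=0.
def fit(ts,A,p,tend):
    # free response with held p: estimate a,v at ts[-1]+.05
    F=[];y=[]
    for t,a in zip(ts,A):
        Q=expm(M*(t-tend));F.append(Q[0,:2]);y.append(a-Q[0,2]*p)
    return np.linalg.lstsq(np.array(F),np.array(y),rcond=None)[0]
def mpc(x,p0,ay,N=18,aref=0,w=(1,.05,.05,.3)):
    ay=np.r_[ay,np.zeros(N)][:N]
    def sim(p):
        X=np.r_[x];o=[];q=p0
        for i in range(N):
            z=E@np.r_[X,q,(p[i]-q)/dt,ay[i]];X=z[:2];q=p[i];o.append(X)
        return np.array(o)
    def res(p):
        o=sim(p);P=np.r_[p0,p]
        return np.r_[w[0]*(o[:,0]-aref),w[1]**.5*.3*o[:,1],w[2]**.5*p,w[3]*np.diff(P),w[3]*np.diff(P,2),10*o[-1]]
    b=res(np.zeros(N));A=np.array([res(e)-b for e in np.eye(N)]).T
    p=lsq_linear(A,-b,(-.3,.3)).x
    return p,sim(p),sim
def rot(yaw,p): return tool(yaw,p)
def emit(S,yaws,ps,piv):
    """S: commanded state dict(pos,R); returns rows"""
    p=np.array(S["pos"]);R=np.array(S["R"]);out=[]
    for y,t,P in zip(yaws,ps,piv):
        Q=rot(y,t);q=P-Q@OFF
        d=np.round(R.T@(q-p),4);w=np.round(np.degrees(Ro.from_matrix(R.T@Q).as_rotvec()),1)
        out+=[float(v)+0. for v in(*d,*w)]+[.01];p=p+R@d;R=R@Ro.from_rotvec(np.radians(w)).as_matrix()
    print(json.dumps(out));return dict(pos=p.tolist(),R=R.tolist())
E
python3 - <<'E'
from ctl import *
ts,A,s=measure(-.35);print(ts,A)
S=dict(pos=s["tool_pos"],R=np.array(s["eef_rot"]).tolist())
S["R"]=rot(.138,0).tolist();P=np.array(S["pos"])+rot(.138,0)@OFF
S2=emit(S,[.138]*5,np.radians([1,3.2,5.6,7.6,8.6]),[P]*5)
S2.update(p=float(np.radians(8.6)),yaw=.138,piv=P.tolist());json.dump(S2,open("S.json","w"))
E
```

```text
blob [391.4 263.3] area 1264 off 0.1
[5.3  5.35 5.4 ] [-0.343 -0.343 -0.343]
[0.0, 0.0016, 0.0, -1.0, 0.0, 0.0, 0.01, 0.0, 0.0035, -0.0001, -2.2, 0.0, 0.0, 0.01, 0.0, 0.0039, -0.0001, -2.4, 0.0, 0.0, 0.01, 0.0, 0.0032, 0.0, -2.0, 0.0, 0.0, 0.01, 0.0, 0.0016, 0.0, -1.0, 0.0, 0.0, 0.01]
```

Emit:
arm_command(steps=[0,0.0016,0,-1.0,0,0,0.01,0,0.0035,-0.0001,-2.2,0,0,0.01,0,0.0039,-0.0001,-2.4,0,0,0.01,0,0.0032,0,-2.0,0,0,0.01,0,0.0016,0,-1.0,0,0,0.01])

```text
time_s: 6.08
tool_pos: [0.4886, -0.2033, 0.1323]
eef_rot: [[-0.991, -0.135, -0.021], [-0.137, 0.979, 0.149], [-0.0, 0.151, -0.989]]
ft_force: [0.8, 0.2, -8.3]
grip_width: 0.0231
grip_force: 98.7
```

```bash
sed -i 's/^BIAS=0\./BIAS=-.007/' ctl.py
cat > go.py <<'E'
from ctl import *
# usage: go.py a0guess ; plan from measured state with carry from C.json (list of pivot xyz, yaw per row) if present
S=json.load(open("S.json"));a0=float(sys.argv[1]);n=int(sys.argv[2]) if len(sys.argv)>2 else 3
ts,A,s=measure(a0,n);tend=ts[-1]+.05
R=np.array(s["eef_rot"]);pm=np.arctan2(R[:,1]@[0,0,1],-R[2,2]) ;pm=-pm
print("t",s["time_s"],"A",A,"p cmd",round(S["p"],3),"meas",round(pm,3),"pos err mm",np.round((np.array(s["tool_pos"])-S["pos"])*1e3,1))
x=fit(ts,A,S["p"],tend)
if "pred" in S: print("predicted now",np.round(S["pred"],3))
print("a,v",x.round(3))
C=json.load(open("C.json")) if os.path.exists("C.json") else []
i=S.get("i",0);P0=np.array(S["piv"]);Y=S["yaw"]
path=np.array([P0]*2+[r[:3] for r in C[i:]]+[(C[-1][:3] if C else P0)]*22) # last pos assumed at rest at block ends
vy=np.diff(path[1:,1])/dt;vprev=0.
ay=np.diff(np.r_[vprev,vy])/dt
p,o,sim=mpc(x,S["p"],ay[:18])
if len(sys.argv)>3: p[:5]=np.radians(np.array(eval(sys.argv[3])));o=sim(p)
pr=np.radians(np.round(np.degrees(p),1));print("p deg",np.degrees(pr[:10]).round(1));print("a plan",o[:10,0].round(3))
piv=[np.array(C[j][:3]) if j<len(C) else path[-1] for j in range(i,i+5)] if C else [P0]*5
yw=[C[j][3] if j<len(C) else C[-1][3] for j in range(i,i+5)] if C else [Y]*5
S2=emit(S,yw,pr[:5],piv)
# predict state at end of next measurement (n frames of 0.05 s after the rows)
xe=expm(M*.05*n)@np.r_[o[4],pr[4],0,0]
S2.update(p=float(pr[4]),yaw=yw[-1],piv=list(map(float,piv[-1])),i=i+5 if C else 0,pred=xe[:2].tolist())
json.dump(S2,open("S.json","w"))
E
cp S.json S0.json; python3 go.py -.2
```

```text
blob [408.6 260.4] area 1301 off 0.2
t 6.175 A [-0.19  -0.184 -0.177] p cmd 0.15 meas -0.151 pos err mm [ 0.7 -0.7  0.9]
a,v [-0.172  0.099]
p deg [17.2 15.9  9.7  3.6 -0.3 -2.  -2.1 -1.6 -1.  -0.5]
a plan [-0.148 -0.106 -0.063 -0.03  -0.01   0.     0.003  0.003  0.002  0.001]
[0.0, 0.0138, -0.0011, -8.6, 0.0, 0.0, 0.01, 0.0, -0.0021, 0.0, 1.3, 0.0, 0.0, 0.01, 0.0, -0.0099, -0.0005, 6.2, 0.0, 0.0, 0.01, 0.0, -0.0098, -0.0005, 6.1, 0.0, 0.0, 0.01, 0.0, -0.0063, -0.0003, 3.9, 0.0, 0.0, 0.01]
```

```bash
python3 - <<'E'
s=open("ctl.py").read()
s=s.replace("""    p=lsq_linear(A,-b,(-.3,.3)).x
""","""    ub=np.full(N,.3);lb=np.full(N,-.3)
    for _ in range(15):
        p=lsq_linear(A,-b,(lb,np.maximum(ub,lb+.01))).x;a=sim(p)[:,0]
        ub=.5*ub+.5*np.clip(a+.33,-.2,.3);lb=.5*lb+.5*np.clip(a-.33,-.3,.2)
""")
open("ctl.py","w").write(s)
E
sed -i 's/;pm=-pm//' go.py; cp S0.json S.json; python3 go.py -.165
```

```text
blob [410.5 260.1] area 1310 off 0.1
t 6.325 A [-0.171 -0.166 -0.163] p cmd 0.15 meas 0.15 pos err mm [ 0.6 -0.3  1. ]
a,v [-0.159  0.064]
p deg [10.4 11.2 12.5 11.7  7.7  3.3  0.3 -1.2 -1.5 -1.2]
a plan [-0.149 -0.134 -0.112 -0.082 -0.051 -0.026 -0.01  -0.001  0.002  0.002]
[0.0, 0.0029, -0.0001, -1.8, 0.0, 0.0, 0.01, 0.0, 0.0013, 0.0, -0.8, 0.0, 0.0, 0.01, 0.0, 0.0021, 0.0, -1.3, 0.0, 0.0, 0.01, 0.0, -0.0013, 0.0, 0.8, 0.0, 0.0, 0.01, 0.0, -0.0064, -0.0002, 4.0, 0.0, 0.0, 0.01]
```

Emit:
arm_command(steps=[0,0.0029,-0.0001,-1.8,0,0,0.01,0,0.0013,0,-0.8,0,0,0.01,0,0.0021,0,-1.3,0,0,0.01,0,-0.0013,0,0.8,0,0,0.01,0,-0.0064,-0.0002,4.0,0,0,0.01])

```text
time_s: 7.0
tool_pos: [0.4887, -0.205, 0.1317]
eef_rot: [[-0.991, -0.135, -0.019], [-0.136, 0.982, 0.131], [0.0, 0.132, -0.991]]
ft_force: [-0.1, -0.1, -8.8]
grip_width: 0.0229
grip_force: 99.1
```

```bash
python3 go.py -.04
```

```text
blob [421.3 258.4] area 1283 off 0.1
t 7.1 A [-0.069 -0.057 -0.046] p cmd 0.134 meas 0.134 pos err mm [0.6 0.3 1.2]
predicted now [-0.012  0.292]
a,v [-0.033  0.262]
p deg [ 1.  -2.3 -2.9 -2.3 -1.4 -0.6 -0.2  0.   0.1  0.1]
a plan [-0.007  0.005  0.008  0.007  0.004  0.002  0.001  0.    -0.    -0.   ]
[0.0, -0.0108, -0.0007, 6.7, 0.0, 0.0, 0.01, 0.0, -0.0053, -0.0001, 3.3, 0.0, 0.0, 0.01, 0.0, -0.0009, 0.0, 0.6, 0.0, 0.0, 0.01, 0.0, 0.0009, 0.0, -0.6, 0.0, 0.0, 0.01, 0.0, 0.0015, 0.0, -0.9, 0.0, 0.0, 0.01]
```

Emit:
arm_command(steps=[0,-0.0108,-0.0007,6.7,0,0,0.01,0,-0.0053,-0.0001,3.3,0,0,0.01,0,-0.0009,0,0.6,0,0,0.01,0,0.0009,0,-0.6,0,0,0.01,0,0.0015,0,-0.9,0,0,0.01])

```text
time_s: 7.78
tool_pos: [0.4908, -0.2187, 0.1312]
eef_rot: [[-0.991, -0.137, 0.003], [-0.137, 0.99, -0.022], [0.0, -0.023, -1.0]]
ft_force: [-0.8, 0.3, -8.1]
grip_width: 0.023
grip_force: 100.0
```

```bash
python3 go.py 0
```

```text
blob [424.2 258.1] area 1275 off 0.0
t 7.875 A [-0.039 -0.047 -0.056] p cmd -0.024 meas -0.023 pos err mm [ 0.7 -0.7  1. ]
predicted now [-0.    -0.037]
a,v [-0.066 -0.203]
p deg [ 9.6 11.6  8.4  4.2  1.1 -0.5 -1.  -0.9 -0.7 -0.4]
a plan [-0.077 -0.065 -0.043 -0.023 -0.009 -0.002  0.001  0.002  0.002  0.001]
[0.0, 0.0176, -0.0017, -11.0, 0.0, 0.0, 0.01, 0.0, 0.0032, -0.0001, -2.0, 0.0, 0.0, 0.01, 0.0, -0.0052, -0.0001, 3.2, 0.0, 0.0, 0.01, 0.0, -0.0067, -0.0003, 4.2, 0.0, 0.0, 0.01, 0.0, -0.005, -0.0001, 3.1, 0.0, 0.0, 0.01]
```

Emit:
arm_command(steps=[0,0.017,-0.0017,-10.6,0,0,0.01,0,0.0038,-0.0001,-2.4,0,0,0.01,0,-0.0052,-0.0001,3.2,0,0,0.01,0,-0.0067,-0.0003,4.2,0,0,0.01,0,-0.005,-0.0001,3.1,0,0,0.01])

```text
time_s: 8.55
tool_pos: [0.4901, -0.2154, 0.1313]
eef_rot: [[-0.991, -0.137, -0.002], [-0.137, 0.99, 0.015], [0.0, 0.015, -1.0]]
ft_force: [0.3, 0.3, -8.3]
grip_width: 0.0229
grip_force: 101.0
```

```bash
cp S.json Sprev.json; python3 go.py 0
```

```text
blob [424.2 258.2] area 1275 off 0.0
t 8.65 A [-0.04  -0.042 -0.044] p cmd 0.019 meas 0.017 pos err mm [0.4 0.1 1.1]
predicted now [0.003 0.083]
a,v [-0.046 -0.051]
p deg [ 5.8  6.2  4.2  1.9  0.3 -0.5 -0.6 -0.5 -0.4 -0.2]
a plan [-0.047 -0.036 -0.023 -0.012 -0.004 -0.001  0.001  0.001  0.001  0.   ]
[0.0, 0.0076, -0.0003, -4.7, 0.0, 0.0, 0.01, 0.0, 0.0006, 0.0, -0.4, 0.0, 0.0, 0.01, 0.0, -0.0032, -0.0001, 2.0, 0.0, 0.0, 0.01, 0.0, -0.0037, -0.0001, 2.3, 0.0, 0.0, 0.01, 0.0, -0.0026, 0.0, 1.6, 0.0, 0.0, 0.01]
```

```bash
python3 - <<'E'
s=open("go.py").read()
s=s.replace('x=fit(ts,A,S["p"],tend)','d=S.get("d",-.022);x=fit(ts,A,S["p"]+d,tend)')
s=s.replace('''print("predicted now",np.round(S["pred"],3))''','''print("predicted now",np.round(S["pred"],3),"d",round(d,4));d+=.4*(x[0]-S["pred"][0])/2.12 if "d" in S else 0''')
s=s.replace('mpc(x,S["p"],ay[:18])','mpc(x,S["p"]+d,ay[:18])')
s=s.replace("pr=np.radians(np.round(np.degrees(p),1))","pr=np.radians(np.round(np.degrees(p-d),1))")
s=s.replace("np.r_[o[4],pr[4],0,0]","np.r_[o[4],pr[4]+d,0,0]").replace("pred=xe[:2].tolist()","pred=xe[:2].tolist(),d=float(d)")
open("go.py","w").write(s)
E
cp Sprev.json S.json; python3 go.py -.04
```

```text
blob [423.1 258.3] area 1280 off 0.1
t 8.8 A [-0.046 -0.05  -0.054] p cmd 0.019 meas 0.019 pos err mm [ 0.6 -0.2  1.1]
predicted now [0.003 0.083] d -0.022
a,v [-0.059 -0.108]
p deg [8.8 9.9 7.3 4.2 1.9 0.7 0.4 0.5 0.8 1. ]
a plan [-0.063 -0.051 -0.033 -0.017 -0.007 -0.001  0.001  0.002  0.001  0.001]
[0.0, 0.0124, -0.0009, -7.7, 0.0, 0.0, 0.01, 0.0, 0.0017, 0.0, -1.1, 0.0, 0.0, 0.01, 0.0, -0.0042, -0.0001, 2.6, 0.0, 0.0, 0.01, 0.0, -0.0049, -0.0001, 3.1, 0.0, 0.0, 0.01, 0.0, -0.0037, -0.0001, 2.3, 0.0, 0.0, 0.01]
```

Emit:
arm_command(steps=[0,0.0124,-0.0009,-7.7,0,0,0.01,0,0.0017,0,-1.1,0,0,0.01,0,-0.0042,-0.0001,2.6,0,0,0.01,0,-0.0049,-0.0001,3.1,0,0,0.01,0,-0.0037,-0.0001,2.3,0,0,0.01])

```text
time_s: 9.48
tool_pos: [0.4899, -0.2132, 0.1315]
eef_rot: [[-0.99, -0.138, -0.004], [-0.138, 0.99, 0.029], [-0.0, 0.03, -1.0]]
ft_force: [-0.3, -0.0, -8.2]
grip_width: 0.0228
grip_force: 101.1
```

```bash
cp S.json Sprev.json; python3 go.py 0
```

```text
blob [428.3 257.8] area 1292 off 0.2
t 9.575 A [0.005 0.01  0.014] p cmd 0.033 meas 0.031 pos err mm [0.5 0.6 1.3]
predicted now [0.002 0.059] d -0.022
a,v [0.019 0.096]
p deg [-2.3 -3.2 -2.1 -0.6  0.6  1.2  1.4  1.4  1.3  1.2]
a plan [ 0.025  0.022  0.015  0.008  0.004  0.001 -0.    -0.001 -0.001 -0.   ]
[0.0, -0.0068, -0.0002, 4.2, 0.0, 0.0, 0.01, 0.0, -0.0014, 0.0, 0.9, 0.0, 0.0, 0.01, 0.0, 0.0017, -0.0001, -1.1, 0.0, 0.0, 0.01, 0.0, 0.0024, 0.0, -1.5, 0.0, 0.0, 0.01, 0.0, 0.002, 0.0, -1.2, 0.0, 0.0, 0.01]
```

Emit:
arm_command(steps=[0,-0.0068,-0.0002,4.2,0,0,0.01,0,-0.0014,0,0.9,0,0,0.01,0,0.0017,-0.0001,-1.1,0,0,0.01,0,0.0024,0,-1.5,0,0,0.01,0,0.002,0,-1.2,0,0,0.01])

```text
time_s: 10.25
tool_pos: [0.4904, -0.2158, 0.1314]
eef_rot: [[-0.991, -0.137, -0.001], [-0.137, 0.99, 0.012], [-0.0, 0.012, -1.0]]
ft_force: [0.1, 1.2, -8.3]
grip_width: 0.0228
grip_force: 101.1
```

```bash
cp S.json Sprev.json; python3 go.py 0
```

```text
blob [430.2 257.4] area 1297 off 0.1
t 10.35 A [0.018 0.019 0.021] p cmd 0.01 meas 0.011 pos err mm [ 0.7 -0.9  1. ]
predicted now [-0.001 -0.031] d -0.0189
a,v [0.023 0.034]
p deg [-2.  -2.4 -1.4 -0.2  0.6  1.   1.2  1.1  1.   0.9]
a plan [ 0.023  0.019  0.012  0.006  0.002  0.    -0.    -0.001 -0.    -0.   ]
[0.0, -0.0042, -0.0001, 2.6, 0.0, 0.0, 0.01, 0.0, -0.0007, 0.0, 0.4, 0.0, 0.0, 0.01, 0.0, 0.0016, 0.0, -1.0, 0.0, 0.0, 0.01, 0.0, 0.002, 0.0, -1.2, 0.0, 0.0, 0.01, 0.0, 0.0013, -0.0001, -0.8, 0.0, 0.0, 0.01]
```

Emit:
arm_command(steps=[0,-0.0042,-0.0001,2.6,0,0,0.01,0,-0.0007,0,0.4,0,0,0.01,0,0.0016,0,-1.0,0,0,0.01,0,0.002,0,-1.2,0,0,0.01,0,0.0013,-0.0001,-0.8,0,0,0.01])

```text
time_s: 11.02
tool_pos: [0.4904, -0.2157, 0.1315]
eef_rot: [[-0.991, -0.137, -0.001], [-0.137, 0.99, 0.012], [-0.0, 0.012, -1.0]]
ft_force: [0.2, -0.1, -8.9]
grip_width: 0.0231
grip_force: 101.1
```

```bash
cp S.json Sprev.json; python3 go.py 0
```

```text
blob [429.  257.5] area 1289 off 0.1
t 11.125 A [0.007 0.006 0.005] p cmd 0.01 meas 0.011 pos err mm [ 0.7 -0.6  1.1]
predicted now [-0.001 -0.021] d -0.0144
a,v [ 0.004 -0.017]
p deg [0.7 0.8 0.9 0.9 0.9 0.8 0.8 0.8 0.8 0.8]
a plan [ 0.002  0.001  0.     0.    -0.    -0.    -0.    -0.    -0.    -0.   ]
[0.0, 0.0001, 0.0, -0.1, 0.0, 0.0, 0.01, 0.0, 0.0002, 0.0, -0.1, 0.0, 0.0, 0.01, 0.0, 0.0001, 0.0, -0.1, 0.0, 0.0, 0.01, 0.0, 0.0, 0.0, 0.0, 0.0, 0.0, 0.01, 0.0, 0.0, 0.0, 0.0, 0.0, 0.0, 0.01]
```

Emit:
arm_command(steps=[0,0.0001,0,-0.1,0,0,0.01,0,0.0002,0,-0.1,0,0,0.01,0,0.0001,0,-0.1,0,0,0.01,0,0,0,0,0,0,0.01,0,0,0,0,0,0,0.01])

```text
time_s: 11.8
tool_pos: [0.4902, -0.2151, 0.1314]
eef_rot: [[-0.99, -0.138, -0.002], [-0.138, 0.99, 0.016], [0.0, 0.016, -1.0]]
ft_force: [0.8, 0.3, -7.9]
grip_width: 0.0233
grip_force: 101.1
```

```bash
python3 - <<'E'
import json,numpy as np
s=open("go.py").read()
s=s.replace('[r[:3] for r in C[i:]]+[(C[-1][:3] if C else P0)]*22)','[r[:3] for r in C[i:i+5]]+[(C[min(i+4,len(C)-1)][:3] if C else P0)]*22)')
open("go.py","w").write(s)
S=json.load(open("S.json"));P=np.array(S["piv"]);Q=np.array([.512+.11*np.cos(-.014),.180+.11*np.sin(-.014),P[2]])
f=np.cumsum([.15,.35,.35,.15,0]);C=[]
for b in range(7):
    for e in f: u=(b+e)/7;C.append([*(P+(Q-P)*u),.138+(-.014-.138)*u])
json.dump(C,open("C.json","w"));print(P,Q)
E
cp S.json Sprev.json; python3 go.py 0
```

```text
[ 0.59872962 -0.2010714   0.22246424] [0.62198922 0.17846005 0.22246424]
blob [429.  257.6] area 1296 off 0.1
t 11.9 A [0.009 0.01  0.011] p cmd 0.016 meas 0.016 pos err mm [ 0.7 -0.2  1.1]
predicted now [-0.     0.002] d -0.0135
a,v [0.012 0.026]
p deg [-3.6 -4.5 -2.8 -0.4  1.4  2.2  2.3  1.9  1.5  1.1]
a plan [ 0.015  0.018  0.022  0.019  0.01   0.001 -0.002 -0.002 -0.002 -0.001]
[-0.0016, 0.0012, -0.0001, 4.5, 0.0, 0.2, 0.01, -0.0036, 0.018, -0.0012, 0.9, 0.0, 0.4, 0.01, -0.0036, 0.0221, -0.0016, -1.7, 0.1, 0.5, 0.01, -0.0014, 0.0123, -0.0005, -2.4, 0.0, 0.1, 0.01, 0.0, 0.0029, 0.0, -1.8, 0.0, 0.0, 0.01]
```

Emit:
arm_command(steps=[-0.0016,0.0012,-0.0001,4.5,0,0.2,0.01,-0.0036,0.018,-0.0012,0.9,0,0.4,0.01,-0.0036,0.0221,-0.0016,-1.7,0.1,0.5,0.01,-0.0014,0.0123,-0.0005,-2.4,0,0.1,0.01,0,0.0029,0,-1.8,0,0,0.01])

```text
time_s: 12.58
tool_pos: [0.4934, -0.1567, 0.1315]
eef_rot: [[-0.993, -0.118, -0.004], [-0.118, 0.993, 0.026], [0.0, 0.027, -1.0]]
ft_force: [-0.7, -1.2, -8.4]
grip_width: 0.0229
grip_force: 101.2
```

```bash
cp S.json Sprev.json; python3 go.py 0
```

```text
blob [400.1 255.3] area 1286 off 0.0
t 12.675 A [0.014 0.011 0.008] p cmd 0.024 meas 0.025 pos err mm [ 1.  -0.8  1.2]
predicted now [-0.001 -0.059] d -0.0112
a,v [ 0.006 -0.039]
p deg [-1.4 -2.1 -1.1  0.5  1.7  2.2  2.1  1.7  1.3  0.9]
a plan [ 0.003  0.007  0.014  0.015  0.008  0.001 -0.002 -0.002 -0.002 -0.001]
[-0.0015, 0.0038, 0.0, 2.8, 0.0, 0.2, 0.01, -0.0032, 0.0185, -0.0004, 0.7, 0.0, 0.5, 0.01, -0.0032, 0.0211, -0.0008, -1.0, 0.0, 0.4, 0.01, -0.0013, 0.011, -0.0002, -1.6, 0.0, 0.2, 0.01, 0.0, 0.002, 0.0, -1.2, 0.0, 0.0, 0.01]
```

Works well; continue.

Emit:
arm_command(steps=[-0.0015,0.0038,0,2.8,0,0.2,0.01,-0.0032,0.0185,-0.0004,0.7,0,0.5,0.01,-0.0032,0.0211,-0.0008,-1.0,0,0.4,0.01,-0.0013,0.011,-0.0002,-1.6,0,0.2,0.01,0,0.002,0,-1.2,0,0,0.01])

```text
time_s: 13.35
tool_pos: [0.4964, -0.1002, 0.1315]
eef_rot: [[-0.995, -0.095, -0.003], [-0.095, 0.995, 0.031], [-0.0, 0.031, -1.0]]
ft_force: [0.5, -1.2, -7.9]
grip_width: 0.0226
grip_force: 101.1
```

```bash
cp S.json Sprev.json; python3 go.py 0
```

```text
blob [372.5 253.3] area 1288 off 0.1
t 13.45 A [0.027 0.026 0.026] p cmd 0.03 meas 0.03 pos err mm [ 0.9 -1.   1.2]
predicted now [-0.001 -0.041] d -0.0098
a,v [0.027 0.021]
p deg [-4.6 -5.9 -3.9 -1.1  1.1  2.   2.1  1.7  1.2  0.8]
a plan [ 0.028  0.027  0.027  0.022  0.011  0.002 -0.002 -0.003 -0.002 -0.001]
[-0.0012, -0.0018, -0.0003, 6.3, 0.0, 0.2, 0.01, -0.0028, 0.0175, -0.0016, 1.3, 0.0, 0.4, 0.01, -0.0027, 0.0228, -0.0021, -2.0, 0.1, 0.4, 0.01, -0.0011, 0.0129, -0.0007, -2.8, 0.0, 0.2, 0.01, 0.0, 0.0035, 0.0, -2.2, 0.0, 0.0, 0.01]
```

Emit:
arm_command(steps=[-0.0012,-0.0018,-0.0003,6.3,0,0.2,0.01,-0.0028,0.0175,-0.0016,1.3,0,0.4,0.01,-0.0027,0.0228,-0.0021,-2.0,0.1,0.4,0.01,-0.0011,0.0129,-0.0007,-2.8,0,0.2,0.01,0,0.0035,0,-2.2,0,0,0.01])

```text
time_s: 14.12
tool_pos: [0.4996, -0.0447, 0.1314]
eef_rot: [[-0.997, -0.074, -0.002], [-0.074, 0.997, 0.02], [0.0, 0.02, -1.0]]
ft_force: [-0.4, -0.2, -8.0]
grip_width: 0.0227
grip_force: 101.2
```

```bash
cp S.json Sprev.json; python3 go.py 0
```

```text
blob [343.6 251.4] area 1297 off 0.1
t 14.225 A [0.03  0.027 0.025] p cmd 0.019 meas 0.019 pos err mm [ 0.8 -1.   1.1]
predicted now [-0.002 -0.066] d -0.0046
a,v [ 0.024 -0.019]
p deg [-3.9 -4.9 -3.2 -0.8  1.   1.8  1.8  1.3  0.8  0.4]
a plan [ 0.021  0.021  0.023  0.019  0.009  0.001 -0.002 -0.002 -0.002 -0.001]
[-0.0011, 0.0004, -0.0002, 5.0, 0.0, 0.2, 0.01, -0.0024, 0.0181, -0.0014, 1.0, 0.0, 0.4, 0.01, -0.0024, 0.0223, -0.0017, -1.7, 0.0, 0.5, 0.01, -0.0009, 0.0123, -0.0005, -2.4, 0.1, 0.2, 0.01, 0.0, 0.0029, -0.0001, -1.8, 0.0, 0.0, 0.01]
```

Emit:
arm_command(steps=[-0.0011,0.0004,-0.0002,5.0,0,0.2,0.01,-0.0024,0.0181,-0.0014,1.0,0,0.4,0.01,-0.0024,0.0223,-0.0017,-1.7,0,0.5,0.01,-0.0009,0.0123,-0.0005,-2.4,0.1,0.2,0.01,0,0.0029,-0.0001,-1.8,0,0,0.01])

```text
time_s: 14.9
tool_pos: [0.5029, 0.0122, 0.1315]
eef_rot: [[-0.999, -0.052, -0.002], [-0.052, 0.998, 0.019], [0.001, 0.019, -1.0]]
ft_force: [0.2, -0.4, -8.5]
grip_width: 0.023
grip_force: 101.2
```

```bash
cp S.json Sprev.json; python3 go.py 0
```

```text
blob [314.2 249.5] area 1338 off 0.2
t 15.0 A [0.032 0.029 0.027] p cmd 0.017 meas 0.018 pos err mm [ 0.7 -0.8  1.1]
predicted now [-0.001 -0.057] d 0.0001
a,v [ 0.026 -0.015]
p deg [-4.3 -5.4 -3.7 -1.2  0.7  1.5  1.5  1.1  0.6  0.2]
a plan [ 0.024  0.023  0.024  0.02   0.01   0.001 -0.002 -0.002 -0.002 -0.001]
[-0.0009, 0.0, -0.0002, 5.3, 0.0, 0.2, 0.01, -0.002, 0.0179, -0.0015, 1.1, 0.0, 0.4, 0.01, -0.0019, 0.0224, -0.0019, -1.7, 0.0, 0.4, 0.01, -0.0007, 0.0124, -0.0007, -2.5, 0.0, 0.2, 0.01, 0.0, 0.0031, 0.0, -1.9, 0.0, 0.0, 0.01]
```

Emit:
arm_command(steps=[-0.0009,0,-0.0002,5.3,0,0.2,0.01,-0.002,0.0179,-0.0015,1.1,0,0.4,0.01,-0.0019,0.0224,-0.0019,-1.7,0,0.4,0.01,-0.0007,0.0124,-0.0007,-2.5,0,0.2,0.01,0,0.0031,0,-1.9,0,0,0.01])

```text
time_s: 15.68
tool_pos: [0.5062, 0.0687, 0.1315]
eef_rot: [[-1.0, -0.03, 0.0], [-0.03, 0.999, 0.015], [-0.001, 0.015, -1.0]]
ft_force: [0.4, -0.3, -8.3]
grip_width: 0.0225
grip_force: 101.2
```

```bash
cp S.json Sprev.json; python3 go.py 0
```

```text
blob [285.4 247.6] area 1322 off 0.3
t 15.775 A [0.039 0.036 0.036] p cmd 0.012 meas 0.013 pos err mm [ 0.8 -0.3  1.2]
predicted now [-0.002 -0.059] d 0.0053
a,v [0.036 0.008]
p deg [-6.1 -7.4 -5.2 -2.1  0.2  1.2  1.2  0.8  0.3 -0.2]
a plan [ 0.035  0.032  0.03   0.023  0.011  0.001 -0.002 -0.003 -0.002 -0.001]
[-0.0007, -0.0025, -0.0006, 6.8, 0.0, 0.2, 0.01, -0.0016, 0.0176, -0.0021, 1.3, 0.1, 0.4, 0.01, -0.0015, 0.0232, -0.0026, -2.2, 0.0, 0.5, 0.01, -0.0005, 0.0134, -0.0009, -3.1, 0.1, 0.1, 0.01, 0.0, 0.0037, -0.0001, -2.3, 0.0, 0.0, 0.01]
```

Emit:
arm_command(steps=[-0.0007,-0.0025,-0.0006,6.8,0,0.2,0.01,-0.0016,0.0176,-0.0021,1.3,0.1,0.4,0.01,-0.0015,0.0232,-0.0026,-2.2,0,0.5,0.01,-0.0005,0.0134,-0.0009,-3.1,0.1,0.1,0.01,0,0.0037,-0.0001,-2.3,0,0,0.01])

```text
time_s: 16.45
tool_pos: [0.5094, 0.1244, 0.1314]
eef_rot: [[-1.0, -0.009, -0.001], [-0.009, 1.0, 0.005], [0.001, 0.005, -1.0]]
ft_force: [-0.1, -0.6, -8.8]
grip_width: 0.0228
grip_force: 101.3
```

```bash
cp S.json Sprev.json; python3 go.py 0
```

```text
blob [253.2 245.2] area 1285 off 0.2
t 16.55 A [0.014 0.007 0.003] p cmd 0.003 meas 0.004 pos err mm [ 0.7 -0.5  1.1]
predicted now [-0.002 -0.069] d 0.0123
a,v [-0.002 -0.085]
p deg [-0.9 -1.3 -0.8  0.   0.7  0.9  0.7  0.3 -0.1 -0.4]
a plan [-0.008 -0.003  0.007  0.011  0.006  0.001 -0.001 -0.002 -0.001 -0.001]
[-0.0006, 0.0067, 0.0, 1.1, 0.0, 0.2, 0.01, -0.0012, 0.0192, -0.0003, 0.4, 0.0, 0.5, 0.01, -0.0011, 0.0206, -0.0004, -0.5, 0.0, 0.4, 0.01, -0.0004, 0.0098, -0.0002, -0.8, 0.0, 0.2, 0.01, 0.0, 0.0011, 0.0, -0.7, 0.0, 0.0, 0.01]
```

Emit:
arm_command(steps=[-0.0006,0.0067,0,1.1,0,0.2,0.01,-0.0012,0.0192,-0.0003,0.4,0,0.5,0.01,-0.0011,0.0206,-0.0004,-0.5,0,0.4,0.01,-0.0004,0.0098,-0.0002,-0.8,0,0.2,0.01,0,0.0011,0,-0.7,0,0,0.01])

```text
time_s: 17.23
tool_pos: [0.5126, 0.1814, 0.1313]
eef_rot: [[-1.0, 0.013, -0.0], [0.013, 1.0, 0.013], [0.001, 0.013, -1.0]]
ft_force: [-0.3, 0.0, -8.3]
grip_width: 0.0231
grip_force: 101.2
```

```bash
python3 -c "
import json;S=json.load(open('S.json'));S['d']=-.006;json.dump(S,open('S.json','w'))"; sed -i 's/d+=.4\*/d+=.25*/' go.py; cp S.json Sprev.json; python3 go.py 0
```

```text
blob [221.4 243.2] area 1288 off 0.3
t 17.325 A [-0.012 -0.019 -0.024] p cmd 0.012 meas 0.012 pos err mm [ 0.4 -0.8  1. ]
predicted now [-0.    -0.027] d -0.006
a,v [-0.03  -0.118]
p deg [5.9 6.7 5.  2.8 1.2 0.3 0.1 0.1 0.2 0.4]
a plan [-0.037 -0.032 -0.021 -0.012 -0.005 -0.001  0.001  0.001  0.001  0.   ]
[0.0, 0.0084, -0.0004, -5.2, 0.0, 0.0, 0.01, 0.0, 0.0013, 0.0, -0.8, 0.0, 0.0, 0.01, 0.0, -0.0028, 0.0, 1.7, 0.0, 0.0, 0.01, 0.0, -0.0035, -0.0001, 2.2, 0.0, 0.0, 0.01, 0.0, -0.0026, 0.0, 1.6, 0.0, 0.0, 0.01]
```

Emit:
arm_command(steps=[0,0.0084,-0.0004,-5.2,0,0,0.01,0,0.0013,0,-0.8,0,0,0.01,0,-0.0028,0,1.7,0,0,0.01,0,-0.0035,-0.0001,2.2,0,0,0.01,0,-0.0026,0,1.6,0,0,0.01])

```text
time_s: 18.0
tool_pos: [0.5127, 0.1817, 0.1315]
eef_rot: [[-1.0, 0.014, 0.0], [0.014, 1.0, 0.018], [-0.0, 0.018, -1.0]]
ft_force: [0.4, -0.3, -8.1]
grip_width: 0.0229
grip_force: 101.3
```

```bash
cp S.json Sprev.json; python3 go.py 0
```

```text
blob [223.5 243.3] area 1297 off 0.1
t 18.1 A [0.007 0.011 0.014] p cmd 0.021 meas 0.02 pos err mm [0.7 0.3 1.2]
predicted now [0.001 0.043] d -0.0095
a,v [0.018 0.079]
p deg [-2.5 -3.3 -2.3 -1.   0.   0.6  0.7  0.7  0.6  0.5]
a plan [ 0.023  0.02   0.014  0.007  0.003  0.001 -0.    -0.001 -0.    -0.   ]
[0.0, -0.0059, -0.0002, 3.7, 0.0, 0.0, 0.01, 0.0, -0.0013, 0.0, 0.8, 0.0, 0.0, 0.01, 0.0, 0.0016, 0.0, -1.0, 0.0, 0.0, 0.01, 0.0, 0.0021, 0.0, -1.3, 0.0, 0.0, 0.01, 0.0, 0.0016, -0.0001, -1.0, 0.0, 0.0, 0.01]
```

Emit:
arm_command(steps=[0,-0.0059,-0.0002,3.7,0,0,0.01,0,-0.0013,0,0.8,0,0,0.01,0,0.0016,0,-1.0,0,0,0.01,0,0.0021,0,-1.3,0,0,0.01,0,0.0016,-0.0001,-1.0,0,0,0.01])

```text
time_s: 18.77
tool_pos: [0.5125, 0.1795, 0.1314]
eef_rot: [[-1.0, 0.015, -0.0], [0.015, 1.0, 0.001], [0.0, 0.001, -1.0]]
ft_force: [-0.3, -0.7, -8.2]
grip_width: 0.0226
grip_force: 101.2
```

```bash
cp S.json Sprev.json; python3 go.py 0
```

```text
blob [225.2 243.4] area 1294 off 0.2
t 18.875 A [0.018 0.019 0.02 ] p cmd 0.0 meas 0.001 pos err mm [ 0.6 -0.8  1.2]
predicted now [-0.001 -0.028] d -0.0076
a,v [0.021 0.026]
p deg [-2.3 -2.5 -1.6 -0.6  0.1  0.5  0.6  0.5  0.4  0.4]
a plan [ 0.022  0.017  0.011  0.005  0.002  0.    -0.    -0.001 -0.    -0.   ]
[0.0, -0.0037, 0.0, 2.3, 0.0, 0.0, 0.01, 0.0, -0.0003, 0.0, 0.2, 0.0, 0.0, 0.01, 0.0, 0.0014, 0.0, -0.9, 0.0, 0.0, 0.01, 0.0, 0.0016, -0.0001, -1.0, 0.0, 0.0, 0.01, 0.0, 0.0011, 0.0, -0.7, 0.0, 0.0, 0.01]
```

Emit:
arm_command(steps=[0,-0.0037,0,2.3,0,0,0.01,0,-0.0003,0,0.2,0,0,0.01,0,0.0014,0,-0.9,0,0,0.01,0,0.0016,-0.0001,-1.0,0,0,0.01,0,0.0011,0,-0.7,0,0,0.01])

```text
time_s: 19.55
tool_pos: [0.5126, 0.1797, 0.1314]
eef_rot: [[-1.0, 0.014, -0.0], [0.014, 1.0, 0.003], [0.0, 0.003, -1.0]]
ft_force: [-0.7, -0.2, -8.6]
grip_width: 0.0229
grip_force: 101.2
```

```bash
cp S.json Sprev.json; python3 go.py 0
```

```text
blob [225.1 243.4] area 1293 off 0.2
t 19.65 A [0.018 0.019 0.02 ] p cmd 0.002 meas 0.002 pos err mm [ 0.6 -0.6  1.1]
predicted now [-0.001 -0.019] d -0.005
a,v [0.021 0.029]
p deg [-2.4 -2.7 -1.8 -0.8 -0.   0.3  0.4  0.4  0.3  0.2]
a plan [ 0.022  0.017  0.011  0.006  0.002  0.    -0.    -0.001 -0.    -0.   ]
[0.0, -0.004, -0.0001, 2.5, 0.0, 0.0, 0.01, 0.0, -0.0005, 0.0, 0.3, 0.0, 0.0, 0.01, 0.0, 0.0015, 0.0, -0.9, 0.0, 0.0, 0.01, 0.0, 0.0016, 0.0, -1.0, 0.0, 0.0, 0.01, 0.0, 0.0013, 0.0, -0.8, 0.0, 0.0, 0.01]
```

Emit:
arm_command(steps=[0,-0.004,-0.0001,2.5,0,0,0.01,0,-0.0005,0,0.3,0,0,0.01,0,0.0015,0,-0.9,0,0,0.01,0,0.0016,0,-1.0,0,0,0.01,0,0.0013,0,-0.8,0,0,0.01])

```text
time_s: 20.32
tool_pos: [0.5126, 0.1796, 0.1314]
eef_rot: [[-1.0, 0.014, -0.0], [0.014, 1.0, 0.001], [0.0, 0.001, -1.0]]
ft_force: [0.5, -0.5, -9.5]
grip_width: 0.023
grip_force: 101.2
```

Emit:
arm_command(steps=[0,-0.0039,-0.0001,2.4,0,0,0.01,0,-0.0006,0,0.4,0,0,0.01,0,0.0014,0,-0.9,0,0,0.01,0,0.0016,0,-1.0,0,0,0.01,0,0.0012,0,-0.7,0,0,0.01])

```text
time_s: 21.1
tool_pos: [0.5125, 0.1793, 0.1314]
eef_rot: [[-1.0, 0.014, -0.0], [0.014, 1.0, -0.002], [0.0, -0.002, -1.0]]
ft_force: [-0.7, -0.6, -8.3]
grip_width: 0.0227
grip_force: 101.2
```

```bash
cp S.json Sprev.json; AREF=.03 python3 go.py 0
```

```text
blob [223.1 243.3] area 1296 off 0.2
t 21.2 A [-0.001 -0.002 -0.004] p cmd -0.003 meas -0.003 pos err mm [ 0.6 -0.6  1.1]
predicted now [-0.001 -0.019] d 0.0001
a,v [-0.005 -0.031]
p deg [ 2.9  2.9  1.4 -0.3 -1.5 -2.  -2.1 -2.1 -1.9 -1.8]
a plan [-0.005  0.003  0.013  0.022  0.027  0.03   0.031  0.031  0.031  0.03 ]
[0.0, 0.005, -0.0001, -3.1, 0.0, 0.0, 0.01, 0.0, 0.0, 0.0, 0.0, 0.0, 0.0, 0.01, 0.0, -0.0025, -0.0001, 1.5, 0.0, 0.0, 0.01, 0.0, -0.0027, 0.0, 1.7, 0.0, 0.0, 0.01, 0.0, -0.0019, 0.0, 1.2, 0.0, 0.0, 0.01]
```

Emit:
arm_command(steps=[0,0.005,-0.0001,-3.1,0,0,0.01,0,0,0,0,0,0,0.01,0,-0.0025,-0.0001,1.5,0,0,0.01,0,-0.0027,0,1.7,0,0,0.01,0,-0.0019,0,1.2,0,0,0.01])

```text
time_s: 21.88
tool_pos: [0.5126, 0.1776, 0.1314]
eef_rot: [[-1.0, 0.013, -0.001], [0.013, 1.0, -0.028], [0.0, -0.028, -1.0]]
ft_force: [0.1, -0.7, -8.6]
grip_width: 0.0233
grip_force: 101.3
```

```bash
cp S.json Sprev.json; AREF=.08 python3 go.py 0.03
```

```text
blob [224.9 243.3] area 1293 off 0.2
t 21.975 A [0.021 0.021 0.021] p cmd -0.026 meas -0.027 pos err mm [0.6 0.3 1.1]
predicted now [0.031 0.027] d -0.0004
a,v [ 0.021 -0.004]
p deg [ 2.4  2.1 -0.3 -2.8 -4.4 -5.1 -5.2 -5.  -4.8 -4.6]
a plan [0.026 0.04  0.056 0.068 0.076 0.08  0.081 0.081 0.081 0.081]
[0.0, 0.0062, -0.0002, -3.9, 0.0, 0.0, 0.01, 0.0, -0.0004, 0.0, 0.3, 0.0, 0.0, 0.01, 0.0, -0.0039, -0.0001, 2.4, 0.0, 0.0, 0.01, 0.0, -0.004, -0.0001, 2.5, 0.0, 0.0, 0.01, 0.0, -0.0026, -0.0001, 1.6, 0.0, 0.0, 0.01]
```

Emit:
arm_command(steps=[0,0.0062,-0.0002,-3.9,0,0,0.01,0,-0.0004,0,0.3,0,0,0.01,0,-0.0039,-0.0001,2.4,0,0,0.01,0,-0.004,-0.0001,2.5,0,0,0.01,0,-0.0026,-0.0001,1.6,0,0,0.01])

```text
time_s: 22.65
tool_pos: [0.5126, 0.1727, 0.1318]
eef_rot: [[-1.0, 0.014, -0.001], [0.014, 0.997, -0.079], [0.0, -0.079, -0.997]]
ft_force: [-0.4, 0.5, -8.3]
grip_width: 0.0228
grip_force: 101.3
```

```bash
cp S.json Sprev.json; AREF=.14 python3 go.py 0.07
```

```text
blob [231.4 243.4] area 1291 off 0.2
t 22.75 A [0.08  0.083 0.086] p cmd -0.077 meas -0.077 pos err mm [0.6 0.2 1.1]
predicted now [0.082 0.035] d -0.0016
a,v [0.089 0.057]
p deg [-2.8 -3.7 -5.5 -7.2 -8.1 -8.5 -8.4 -8.3 -8.1 -8. ]
a plan [0.099 0.112 0.124 0.133 0.138 0.14  0.141 0.141 0.141 0.14 ]
[0.0, 0.0026, 0.0, -1.6, 0.0, 0.0, 0.01, 0.0, -0.0015, 0.0, 0.9, 0.0, 0.0, 0.01, 0.0, -0.0029, 0.0, 1.8, 0.0, 0.0, 0.01, 0.0, -0.0027, -0.0001, 1.7, 0.0, 0.0, 0.01, 0.0, -0.0014, 0.0, 0.9, 0.0, 0.0, 0.01]
```

Emit:
arm_command(steps=[0,0.0026,0,-1.6,0,0,0.01,0,-0.0015,0,0.9,0,0,0.01,0,-0.0029,0,1.8,0,0,0.01,0,-0.0027,-0.0001,1.7,0,0,0.01,0,-0.0014,0,0.9,0,0,0.01])

```text
time_s: 23.42
tool_pos: [0.5124, 0.167, 0.1323]
eef_rot: [[-1.0, 0.013, -0.002], [0.014, 0.99, -0.142], [0.0, -0.142, -0.99]]
ft_force: [-0.3, 0.2, -8.6]
grip_width: 0.023
grip_force: 101.3
```

```bash
cp S.json Sprev.json; AREF=.18 python3 go.py 0.14
```

```text
blob [238.2 243.7] area 1293 off 0.2
t 23.525 A [0.145 0.149 0.151] p cmd -0.141 meas -0.142 pos err mm [0.6 0.2 1. ]
predicted now [0.141 0.018] d -0.0008
a,v [0.154 0.058]
p deg [-9.3 -9.6 -9.6 -9.5 -9.5 -9.4 -9.4 -9.4 -9.4 -9.4]
a plan [0.16  0.163 0.164 0.165 0.165 0.166 0.166 0.166 0.166 0.166]
[0.0, -0.002, 0.0, 1.2, 0.0, 0.0, 0.01, 0.0, -0.0005, 0.0, 0.3, 0.0, 0.0, 0.01, 0.0, 0.0, 0.0, 0.0, 0.0, 0.0, 0.01, 0.0, 0.0002, 0.0, -0.1, 0.0, 0.0, 0.01, 0.0, 0.0, 0.0, 0.0, 0.0, 0.0, 0.01]
```

Emit:
arm_command(steps=[0,0,0,0,0,0,0.01,0,0,0,0,0,0,0.01,0,0,0,0,0,0,0.01,0,0,0,0,0,0,0.01,0,0,0,0,0,0,0.01])

```text
time_s: 24.2
tool_pos: [0.5124, 0.1667, 0.1323]
eef_rot: [[-1.0, 0.014, -0.002], [0.014, 0.99, -0.141], [0.0, -0.141, -0.99]]
ft_force: [-0.8, -0.3, -8.0]
grip_width: 0.023
grip_force: 101.3
```

```bash
cp Sprev.json S.json; AREF=.18 python3 go.py 0.2; cp Sprev.json S.json
```

```text
blob [246.2 244.2] area 1285 off 0.1
t 24.3 A [0.219 0.218 0.22 ] p cmd -0.141 meas -0.141 pos err mm [ 0.6 -0.3  1.1]
predicted now [0.141 0.018] d -0.0008
a,v [0.222 0.057]
p deg [-5.9 -4.  -1.   4.  10.9 11.  11.  11.  11.  11. ]
a plan [0.237 0.268 0.322 0.41  0.55  0.752 1.021 1.375 1.836 2.437]
[0.0, 0.0035, -0.0001, -2.2, 0.0, 0.0, 0.01, 0.0, 0.0031, 0.0, -1.9, 0.0, 0.0, 0.01, 0.0, 0.0048, -0.0001, -3.0, 0.0, 0.0, 0.01, 0.0, 0.008, -0.0004, -5.0, 0.0, 0.0, 0.01, 0.0, 0.0111, -0.0007, -6.9, 0.0, 0.0, 0.01]
```

Emit:
arm_command(steps=[0,0.0005,0,-0.3,0,0,0.01,0,0.0008,0,-0.5,0,0,0.01,0,0.0011,0,-0.7,0,0,0.01,0,0.0014,0,-0.9,0,0,0.01,0,0.0016,0,-1.0,0,0,0.01])

```text
time_s: 24.98
tool_pos: [0.5124, 0.1721, 0.1316]
eef_rot: [[-1.0, 0.014, -0.002], [0.014, 0.997, -0.081], [0.0, -0.081, -0.997]]
ft_force: [0.3, 0.2, -8.3]
grip_width: 0.0228
grip_force: 101.3
```

Emit:
arm_command(steps=[0,0.0018,0,-1.1,0,0,0.01,0,0.0018,0,-1.1,0,0,0.01,0,0.0018,0,-1.1,0,0,0.01,0,0.0014,0,-0.9,0,0,0.01,0,0.0008,0,-0.5,0,0,0.01])

```text
time_s: 25.6
tool_pos: [0.5126, 0.1796, 0.1313]
eef_rot: [[-1.0, 0.014, -0.0], [0.014, 1.0, 0.001], [0.0, 0.001, -1.0]]
ft_force: [-0.0, -0.0, -8.2]
grip_width: 0.0227
grip_force: 101.3
```

Run:
```python
from ctl import *
ts,A,s=measure(.35);print(A,np.round(s["tool_pos"],4),np.round(s["eef_rot"],3).tolist())
I=bot.camera("scene")["image"];b=bot.camera("top")["image"]
cv2.imwrite("pics/d.png",np.hstack([cv2.resize(I[80:380,170:470],(400,400)),cv2.resize(b[170:400,140:370],(400,400))]))
```

```text
blob [261.4 245.1] area 1286 off 0.0
[0.366 0.367 0.366] [0.5126 0.1796 0.1313] [[-1.0, 0.014, -0.0], [0.014, 1.0, 0.0], [0.0, 0.0, -1.0]]
```

View pics/d.png

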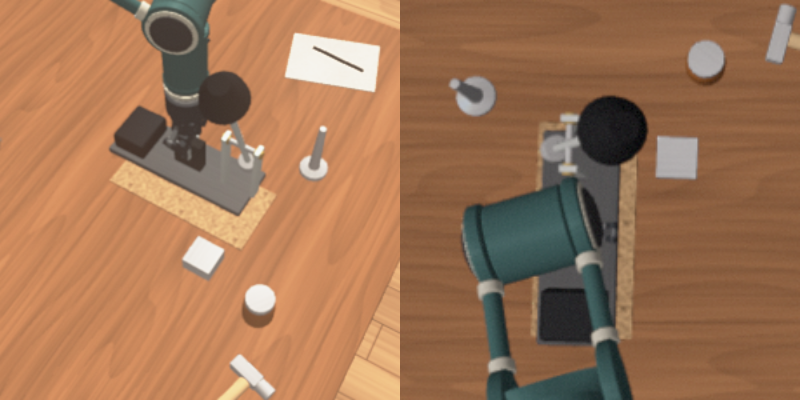

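Emit:
arm_command(steps=[0,0,0.01,0,0,0,0.01,0,0,0.02,0,0,0,0.01,0,0,0.02,0,0,0,0.01,0,0,0.014,0,0,0,0.01,0,0,0.006,0,0,0,0.01])

```text
time_s: 26.48
tool_pos: [0.5117, 0.1795, 0.0598]
eef_rot: [[-1.0, 0.014, -0.003], [0.014, 1.0, -0.001], [0.003, -0.001, -1.0]]
ft_force: [-0.1, 0.7, -8.3]
grip_width: 0.023
grip_force: 101.3
```

Emit:
arm_command(steps=[0,0,0.002,0,0,0,0.01,0,0,0.002,0,0,0,0.01,0,0,0.001,0,0,0,0.01,0,0,0.001,0,0,0,0.01,0,0,0.001,0,0,0,0.01])

```text
time_s: 27.1
tool_pos: [0.5127, 0.1798, 0.0545]
eef_rot: [[-1.0, 0.014, 0.0], [0.014, 1.0, 0.0], [-0.0, 0.0, -1.0]]
ft_force: [0.9, -0.3, -8.7]
grip_width: 0.0229
grip_force: 101.3
```

Emit:
arm_command(steps=[0,0,0.001,0,0,0,0.01,0,0,0.001,0,0,0,0.01,0,0,0.0005,0,0,0,0.01,0,0,0.0005,0,0,0,0.01,0,0,0,0,0,0,0.01])

```text
time_s: 27.72
tool_pos: [0.5127, 0.1798, 0.0518]
eef_rot: [[-1.0, 0.014, -0.0], [0.014, 1.0, 0.0], [0.0, 0.0, -1.0]]
ft_force: [-3.4, -0.7, -1.7]
grip_width: 0.023
grip_force: 102.0
```

Emit:
arm_command(steps=[0,0,0.0003,0,0,0,0.01,0,0,0,0,0,0,0.01,0,0,0,0,0,0,0.01], grip_force=20)

```text
time_s: 28.1
tool_pos: [0.5127, 0.1798, 0.0518]
eef_rot: [[-1.0, 0.014, -0.0], [0.014, 1.0, 0.0], [0.0, 0.0, -1.0]]
ft_force: [-5.1, -1.6, 2.3]
grip_width: 0.0228
grip_force: 102.4
```

Emit:
arm_command(steps=[0,0,0,0,0,0,0.03,0,0,0,0,0,0,0.045,0,0,0,0,0,0,0.06,0,0,0,0,0,0,0.085,0,0,0,0,0,0,0.085])

```text
time_s: 28.72
tool_pos: [0.5126, 0.1797, 0.051]
eef_rot: [[-1.0, 0.014, -0.0], [0.014, 1.0, 0.0], [0.0, 0.0, -1.0]]
ft_force: [-0.1, -0.2, -0.2]
grip_width: 0.085
grip_force: 0.0
```

Run:
```python
from ctl import *
ts,A,s=measure(.36);print(A,s["time_s"],np.round(s["tool_pos"],4),s["grip_width"],np.round(s["ft_force"],1))
```

```text
blob [264.5 249.3] area 1112 off 0.5
[0.366 0.366 0.366] 28.825 [0.5126 0.1797 0.0509] 0.08516071411415517 [-0.5  0.4 -0.4]
```

Emit:
arm_command(steps=[0,0,-0.006,0,0,0,0.085,0,0,-0.014,0,0,0,0.085,0,0,-0.02,0,0,0,0.085,0,0,-0.015,0,0,0,0.085,0,0,-0.005,0,0,0,0.085])

```text
time_s: 29.5
tool_pos: [0.5137, 0.1801, 0.113]
eef_rot: [[-1.0, 0.014, 0.003], [0.014, 1.0, 0.001], [-0.003, 0.001, -1.0]]
ft_force: [0.1, 0.4, -0.4]
grip_width: 0.0849
grip_force: 0.0
```

Run:
```python
from ctl import *
s=bot.sense();d=bot.camera("scene");b=bot.camera("top");print(s["time_s"],np.round(s["tool_pos"],4),np.round(s["ft_force"],1))
X=np.array([np.cos(-.014),np.sin(-.014)]);Y=np.array([-X[1],X[0]]);O=np.array([.512,.180])
T=np.array([[140,-55,18],[140,55,18],[-160,-55,18],[-160,55,18],[78,0,154],[142,0,154]])/1e3
for i,c in((d["image"],d),(b["image"],b)):
    for u in proj(c,np.c_[O+T[:,:1]*X+T[:,1:2]*Y,T[:,2]]): i[int(round(u[1])),int(round(u[0]))]=(0,255,0)
cv2.imwrite("pics/e.png",np.hstack([cv2.resize(d["image"][130:310,230:410],(400,400),interpolation=0),cv2.resize(b["image"][200:380,170:350],(400,400),interpolation=0)]))
```

```text
29.5 [0.5137 0.1801 0.113 ] [ 0.1  0.4 -0.4]
```

View pics/e.png

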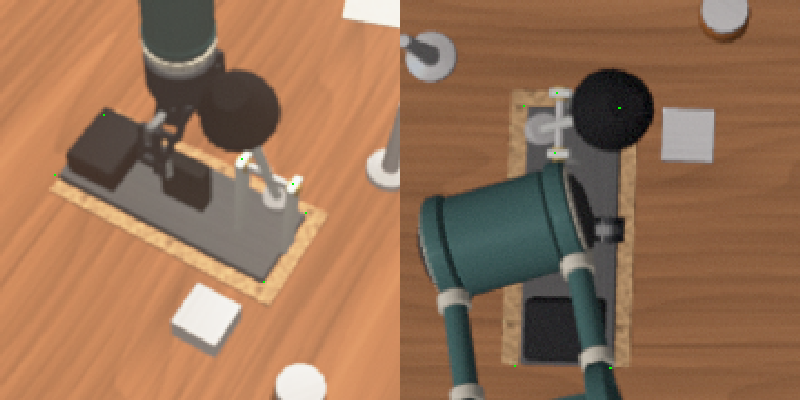

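The picture shows the lamp flat, centred and aligned on the mat to within a few mm. The stem rests on its right stop towards the block, and the fingers are clear of the fin.

```bash
python3 -c "
from station import bot
print(bot.job_done())"
```

```text
the job is handed in; nothing more can be done
None
```

I handed the job in at about 29.5 s: by my measurements both balance holds were met, and the lamp stands level and released on the middle of the mat with its stem on the right-hand stop; the hand-in gave no verdict.

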